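# Pass the coupon rack through the stop gate

### The arm

A 6-joint arm with a two-finger parallel gripper is mounted at the origin on the work surface. World frame = base frame: x ahead of the robot, y to its left, z up, the work surface at z = 0. Lengths are in m, angles in degrees, forces in N, time in s.
With the tool pointing down it reaches from about 0.35 to 0.875 m from the base axis. Payload 4.2 kg.
Tool frame: the origin (TCP) lies on the centre line of the jaws, within the pads' length; the fingertips stand 11 mm ahead of it and the grasp point (between the pads) lies 8 mm behind it; y points along the fingers, z is the direction in which the jaws open and shut, and the axes are right-handed (so a half turn about y gives the same grasp; the last joint's range is limited). The gripper opens to 87 mm and grips with 3 to 60 N. Pads are 19 mm wide; open, the fingers measure 117 mm over their backs; the gripper's body (75 mm by 190 mm) begins 51 mm behind the grasp point.
Start: joints at [80.535, 22.042, 0.453, 0, -68.411, -14.817], TCP at [0.257, 0.57, 0.234] pointing down, gripper open.
Joint ranges: [-179.83, 179.83], [-69.29, 118.12], [-61.27, 80.66], [-181.25, 117.63], [-171.15, -9.14], [-177.46, 177.46]. Speed limits (degrees/s): [159.86, 159.86, 180, 180, 180, 180].

### API

Orientations are given as a 3x3 rotation matrix whose columns are the frame's x, y, z axes.
In Python, from station import r, optics gives the robot as it stands. The module is installed in compiled form; this text tells all that it offers.
- The arm moves only by the tool step_arm, never from a script. Its argument "moves" is a list that holds one entry, the list of rows, each a list of 7 numbers: the turn, a rotation vector about the tool's x, y, z in rad, then the shift along the tool's x, y, z in cm, then the opening in per cent of the stroke, from 0 (shut) to 100 (fully open). A call has exactly 5 rows; each row is the pose to reach, as a shift and turn from the pose commanded when the call began, along the tool's axes at that moment; what a row does not reach only later rows make up. A row lasts 1/12 s, in which the tool goes at most 41.7 mm and 7.16 degrees, less where a joint would pass 70% of its speed; a pose out of reach is approached as far as the arm can. A call with a gripper value outside its range is refused whole. The fingers move at their own pace and stop on an object; the grip force is fixed at half the most. Time passes only in rows, so rows that repeat a pose let the fingers close, or fill a call up. It gives the time, the measured TCP pose, the force and the opening at its end, in the units of the state.
- r.sense(): the state, without advancing time (a new reading comes with each control period).
- optics.capture(name): name is "scene" or "top" or "wrist"; returns a dict with "image" (480x640x3 uint8, red, green, blue), "fov_y" (degrees; the focal length in pixels is half the picture's height over the tangent of half this angle, whatever the lens; pixels are square), "cx", "cy" (the principal point, pixels), "cam_to_world" (4x4, takes a point from camera to world coordinates). Camera axes: x right, y down, z forward; pixel columns grow to the right and rows downward; lengths in m; the calibration is good to about 2 mm. A picture is of the moment at which its call begins. There is no depth.
- r.finish_job(): hands the job in, once; it reports no verdict.
The state is a dict: "time_s": time; "joints": joint angles; "joint_velocities": joint speeds; "effort": joint torques, N m; "tcp_pos": TCP position; "ee_rot": TCP orientation; "wrist_force": force on the tool from outside, world axes, zero at the start; "moment": the same for the moment, N m; "gripper_width": opening from 0.0 (shut) to 1.0 (fully open).
Only numpy, scipy, OpenCV 4.12 (cv2) and the standard library are available. Lean on these libraries where they do the work, as an engineer would, in place of code of your own. Each camera call takes 0.05 s, during which the arm holds its last target.

### The job

A rack of weld coupons is waiting in the slide chute in front of the hinged stop gate. Hold the gate down with one fingertip on its long tread while another finger pushes the rack along the chute, until the rack is wholly past the gate; then let go so that the gate springs fully up behind it. The rack must stay flat in the chute and never bump or rub the gate blade, nothing is to be gripped or lifted, and the tools and the can are left alone.

Things in the scene. Friction and masses are not known exactly. Their poses are not given: they have to be found in the camera images.
- chute: Fixed dark-grey sheet-metal slide chute. Origin: on the table, lane centre, at the gate line. x = travel, y = to the gate's tread (robot's side), z up. Lane floor 60 mm above the table, x -280 to +200 mm (end stop), 90 mm wide inside, open on top; rails 4 mm thick, tops at 85 mm; mouth flares to x -312. Slot for the blade at x -8 to +8. Gate's hinge posts: y 130 to 139, 85 mm high.
- rack: Loose bright bare-metal rack, 110 mm long (own x, along the chute), 82 wide (y), a flat end plate 50 high at each end, four upright coupons wedged in it (70 high); 0.45 to 0.9 kg, one piece. Origin: centre of underside. Starts on the lane floor, 4 mm play each side, its front 15 to 85 mm short of the blade. Slides only while pushed.
- gate (a joint): Angle of the hinged stop gate, rad: 0 = blade up, lane blocked; grows as the tread is pressed down; from 0.20 the whole blade is below the lane floor; 0.26 = bottom stop. A spring returns it to 0 when let go; at the tread point it takes about 5 N at first, 9 N at the bottom. Hinge axis: parallel to chute x, at chute y +130 mm, 85 mm above the table.
- gate_tread (a point): Point on top of the gate's tread (plate with black ribbed strip, outside the rail): chute x -100, y +74 mm, 90 mm above the table when up, 56 mm from the hinge axis. Tread: chute x -250 to +50, y 56 to 126; it may be pressed, and slid along, anywhere. At gate = 0.23 this point is 13 mm lower. Moves with the gate.
- hammer: Hammer, 260 mm long, lying on the table beyond the chute; bystander. Origin: centre of its underside.
- magnet: Flat triangular welding magnet, about 95 mm, 16 mm thick, lying beyond the chute; bystander. Origin: centre of its underside.
- can: Spray can, 64 mm across, 170 mm tall, standing off the mouth of the chute; bystander. Origin: centre of its underside.
- gate_blade (a point): Middle of the top edge of the gate's blade: steel plate across the lane, 5 mm thick along the chute (x -2.5 to +2.5), 72 mm wide. This point is 16 mm above the lane floor when up. It cannot be pushed along the chute; it only goes down with the tread.
Things that resemble listed ones, but are neither listed nor needed, are in the scene too. Leave any blue, pink or yellow look-alike of the rack alone.

How it is judged:
By the outcome, as a careful person would: the job done as asked, in the order asked, and still so for the second after the job is handed in, with the robot touching nothing.
It also fails if it takes over 38 s, if anything falls off the work surface, if the arm or the gripper's body presses on something with over 40 N, if the wrist force passes 120 N, or if a joint passes its speed limit or range.

## Working session

There is one attempt and no reset: what is moved stays moved. The work goes in short steps, Python scripts to look and compute and a tool call to move; the robot and the scene stay as the last step left them, time stands still between calls to the robot, and variables do not carry over. Pictures are saved under pics/ and viewed, and the job is handed in when it is done.

Besides the shell and the picture viewer there is one more tool, called after ">>>" as name(argument=value, ...) on one line, values as JSON. step_arm: Moves the arm, as the interface text tells. Its arguments: {"type":"object","properties":{"moves":{"type":"array"}},"required":["moves"]}

```bash
mkdir -p pics
cat > h.py <<'E'
import numpy as np, cv2, pickle
from station import r, optics
def cap(n,tag):
    c=optics.capture(n); cv2.imwrite(f'pics/{tag}.png',c['image'][:,:,::-1]); pickle.dump(c,open(f'pics/{tag}.pkl','wb')); return c
def load(tag): return pickle.load(open(f'pics/{tag}.pkl','rb'))
def ray(c,u,v):
    f=240/np.tan(np.radians(c['fov_y']/2)); T=np.array(c['cam_to_world'])
    d=T[:3,:3]@np.array([(u-c['cx'])/f,(v-c['cy'])/f,1.]); return T[:3,3],d
def onz(c,u,v,z):
    o,d=ray(c,u,v); return o+d*(z-o[2])/d[2]
def tri(c1,p1,c2,p2):
    o1,d1=ray(c1,*p1);o2,d2=ray(c2,*p2)
    s=np.linalg.lstsq(np.c_[d1,-d2],o2-o1,rcond=None)[0]
    a=o1+s[0]*d1;b=o2+s[1]*d2; return (a+b)/2,np.linalg.norm(a-b)
def proj(c,p):
    f=240/np.tan(np.radians(c['fov_y']/2)); T=np.array(c['cam_to_world'])
    q=T[:3,:3].T@(np.asarray(p,float)-T[:3,3]); return np.array([c['cx']+f*q[0]/q[2],c['cy']+f*q[1]/q[2]])
E
python3 - <<'E'
from h import *
np.set_printoptions(precision=4,suppress=True)
for n in ["scene","top","wrist"]:
    c=cap(n,n+'0'); print(n,c['fov_y'],c['cx'],c['cy']);print(np.array(c['cam_to_world']))
print(r.sense())
E
```

```text
scene 50.21863369662349 318.71445272063596 231.79220276882424
[[ 0.7616  0.4817 -0.4335  1.0787]
 [ 0.6479 -0.581   0.4926 -0.5761]
 [-0.0146 -0.656  -0.7546  0.9682]
 [ 0.      0.      0.      1.    ]]
top 50.29900320175537 316.79599316584336 241.86591669118854
[[-0.0103 -0.9808  0.1949  0.3185]
 [-0.9996  0.015   0.0227 -0.0132]
 [-0.0252 -0.1946 -0.9806  1.2544]
 [ 0.      0.      0.      1.    ]]
wrist 61.82500371328335 318.2516044600173 245.6034658222874
[[-0.4118 -0.8832 -0.2245  0.3174]
 [-0.9113  0.3997  0.0992  0.5428]
 [ 0.0021  0.2455 -0.9694  0.3839]
 [ 0.      0.      0.      1.    ]]
{'time_s': 0.15, 'joints': array([ 80.5334,  22.0808,   0.399 ,  -0.0198, -68.4104, -14.8159]), 'joint_velocities': array([-0.0073, -0.1529,  0.2189,  0.1237,  0.0083,  0.0689]), 'effort': array([  0.0001, -39.1051,  18.7588,   4.2224,   0.0124,  -0.0001]), 'tcp_pos': array([0.2568, 0.5693, 0.2327]), 'ee_rot': array([[-0.9115, -0.0006, -0.4114],
       [ 0.4114, -0.0015, -0.9115],
       [-0.0001, -1.    ,  0.0016]]), 'wrist_force': array([-0.6009,  0.8218,  0.3682]), 'moment': array([-0.0175,  0.0425,  0.0224]), 'gripper_width': 1.000673008239132}
```

View pics/scene0.png

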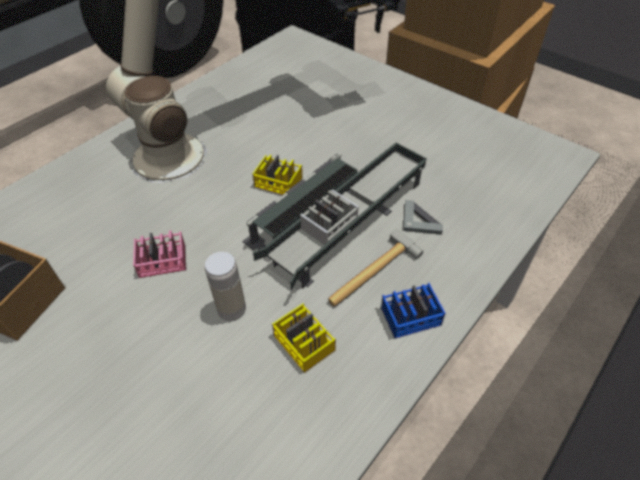

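View pics/top0.png

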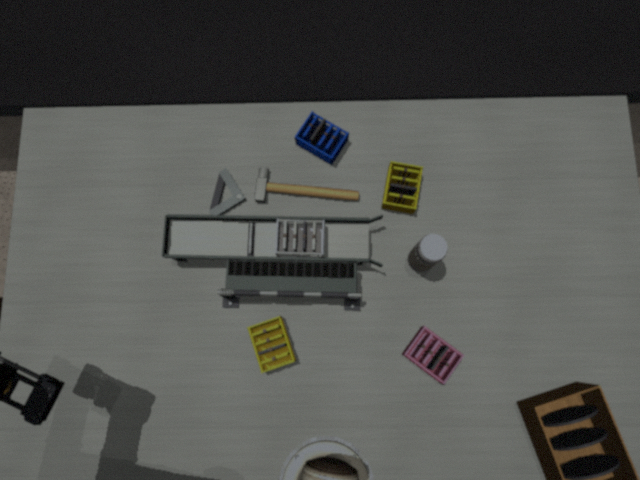

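View pics/wrist0.png

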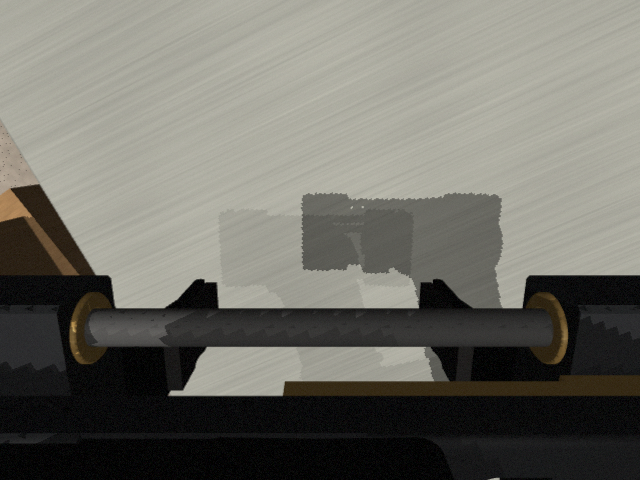

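The scene view shows the grey chute with the bare-metal rack at about (330,215). The tread is on the robot side, around (315,190), and the can is at (226,285). In the top view the blade line is at u≈250, the rack at (302,238) and the mouth at u≈375. The look-alikes are blue (322,137), yellow (403,187), yellow (272,345) and pink (433,355). The only bare-metal rack is the one in the lane, so I'll check that in a close crop.

Run:
```python
from h import *
a=cv2.imread('pics/top0.png')[200:315,150:400]; cv2.imwrite('pics/t_crop.png',cv2.resize(a,None,fx=3.2,fy=3.2,interpolation=cv2.INTER_CUBIC))
a=cv2.imread('pics/scene0.png')[130:300,230:450]; cv2.imwrite('pics/s_crop.png',cv2.resize(a,None,fx=3.5,fy=3.5,interpolation=cv2.INTER_CUBIC))
```

```text
(no output)
```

View pics/t_crop.png

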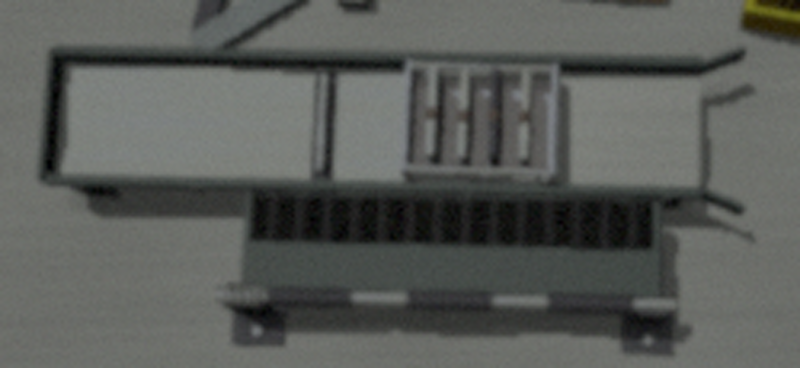

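View pics/s_crop.png

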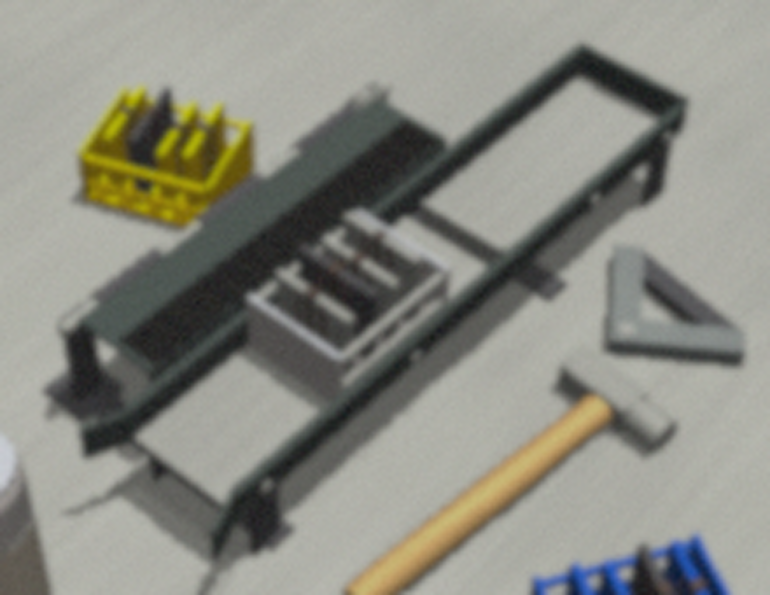

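The crop confirms the choice: a bare-metal rack inside the grey lane, with its front about 25 px short of the blade slot. Next I triangulate features seen in both views.

Run:
```python
from h import *
np.set_printoptions(precision=4,suppress=True)
T=load('top0');S=load('scene0')
t=lambda p:((p[0]+.5)/3.2-.5+150,(p[1]+.5)/3.2-.5+200)
s=lambda p:((p[0]+.5)/3.5-.5+230,(p[1]+.5)/3.5-.5+130)
P={'end-tread corner':((42,184),(585,43)),'end-far corner':((52,48),(686,100)),
'rack rear-tread top':((556,179),(250,295)),'rack rear-far top':((558,63),(342,360)),'rack front-far top':((407,60),(448,277)),'rack front-tread':((405,178),(362,212)),
'tread end +x,strip':((247,196),(445,143)),'tread -x strip':((661,196),(152,372)),
'mouth far rail':((702,68),(238,490)),'hinge -x':((676,303),(68,325)),'hinge +x':((222,290),(375,90))}
for k,(a,b) in P.items():
    x,e=tri(T,t(a),S,s(b)); print(k,x,'gap mm',round(e*1e3,1))
print('single-view z=.085/.09/.11')
for k,p,z in [('endT',(42,184),.085),('endF',(52,48),.085),('mouthF',(702,66),.085),('mouthT',(705,190),.085),('slotF left',(320,72),.06),('slotT left',(316,178),.06),('rackRT',(556,179),.11),('rackRF',(558,63),.11),('rackFF',(407,60),.11),('rackFT',(405,178),.11),('trd+',(247,196),.09),('trd-',(661,196),.09),('bladeF',(325,72),.076),('bladeT',(321,178),.076)]:
    print(k,onz(T,*t(p),z))
```

```text
end-tread corner [0.5226 0.3775 0.0825] gap mm 6.2
end-far corner [0.6217 0.371  0.0856] gap mm 1.3
rack rear-tread top [0.5159 0.0002 0.1065] gap mm 4.2
rack rear-far top [ 0.5997 -0.0035  0.1068] gap mm 1.0
rack front-far top [0.6042 0.1048 0.0993] gap mm 3.1
rack front-tread [0.52   0.1094 0.1021] gap mm 6.9
tread end +x,strip [0.5094 0.2241 0.0808] gap mm 0.8
tread -x strip [ 0.5033 -0.0773  0.09  ] gap mm 1.9
mouth far rail [ 0.6018 -0.1085  0.0785] gap mm 3.3
hinge -x [ 0.4283 -0.0839  0.0871] gap mm 3.8
hinge +x [0.438  0.2365 0.0857] gap mm 8.4
single-view z=.085/.09/.11
endT [0.52   0.3742 0.085 ]
endF [0.6224 0.3717 0.085 ]
mouthF [ 0.6007 -0.1093  0.085 ]
mouthT [ 0.5086 -0.1087  0.085 ]
slotF left [0.6068 0.1757 0.06  ]
slotT left [0.5259 0.1775 0.06  ]
rackRT [ 0.514  -0.0014  0.11  ]
rackRF [ 0.5986 -0.004   0.11  ]
rackFF [0.6026 0.1049 0.11  ]
rackFT [0.5163 0.1059 0.11  ]
trd+ [0.5082 0.2226 0.09  ]
trd- [ 0.5039 -0.0766  0.09  ]
bladeF [0.6029 0.1694 0.076 ]
bladeT [0.5231 0.1712 0.076 ]
```

Heights, the gate line (~[0.563, 0.170]), the 82/110 mm rack and the 484 mm chute length all fit the text. The chute x axis runs along world +y, with about 2° of yaw. I'll turn the jaws across the chute and go above it for a wrist look.

```bash
cat >> h.py <<'E'
from scipy.spatial.transform import Rotation as Ro
O=np.array([.564,.170]); YAW=.034
def goal(x,y,tipz,O=None,yaw=None):
    O=globals()['O'] if O is None else O; yaw=globals()['YAW'] if yaw is None else yaw
    ex=np.array([np.sin(yaw),np.cos(yaw)]);ey=np.array([-ex[1],ex[0]])
    p=np.r_[O+x*ex+y*ey,tipz+.011]
    R=np.c_[np.r_[ex,0],[0,0,-1],np.r_[ey,0]]
    return p,R
def delta(p,R,s=None):
    s=s or r.sense(); A=s['ee_rot']
    return np.round(Ro.from_matrix(A.T@R).as_rotvec(),4),np.round(A.T@(p-s['tcp_pos'])*100,2)
def chute(p):
    ex=np.array([np.sin(YAW),np.cos(YAW)]);ey=np.array([-ex[1],ex[0]]);d=np.asarray(p)[:2]-O
    return np.array([d@ex,d@ey])
E
python3 - <<'E'
from h import *
p,R=goal(-.09,.034,.22);print(p,*delta(p,R))
E
```

```text
[0.52696024 0.08120779 0.231     ] [-1.4000e-03  1.1809e+00 -1.1000e-03] [-44.7    0.23  33.38]
```

>>> step_arm(moves=[[[0,0.1,0,-2.5,0,1.9,69],[0,0.2,0,-5.7,0,4.3,69],[0,0.3,0,-8.9,0,6.7,69],[0,0.4,0,-12.1,0,9.1,69],[0,0.5,0,-15.3,0,11.5,69]]])

```text
time_s: 0.57
tcp_pos: [0.3495, 0.4002, 0.2333]
ee_rot: [[-0.599, -0.0, -0.8], [0.8, -0.001, -0.599], [-0.0, -1.0, 0.001]]
wrist_force: [0.9, -0.4, 0.2]
gripper_width: 0.731
```

Run:
```python
from h import *
p,R=goal(-.09,.034,.22);print(r.sense()['gripper_width'],r.sense()['tcp_pos'],*delta(p,R))
```

```text
0.7311774255151942 [0.34947451 0.40015156 0.23326037] [-4.000e-04  6.768e-01 -4.000e-04] [-36.17   0.24   4.91]
```

>>> step_arm(moves=[[[0,0.1,0,-3.8,0,0.5,69],[0,0.2,0,-7.6,0,1.0,69],[0,0.3,0,-11.4,0,1.5,69],[0,0.4,0,-15.2,0,2.0,69],[0,0.5,0,-19.0,0,2.5,69]]])

```text
time_s: 0.98
tcp_pos: [0.4441, 0.2335, 0.2336]
ee_rot: [[-0.142, -0.0, -0.99], [0.99, 0.0, -0.142], [0.0, -1.0, 0.0]]
wrist_force: [0.7, 0.5, -0.4]
gripper_width: 0.689
```

Run:
```python
from h import *
p,R=goal(-.09,.034,.22);print(r.sense()['gripper_width'],r.sense()['tcp_pos'],*delta(p,R))
```

```text
0.6886596299349061 [0.44408336 0.23345468 0.23355852] [-1.000e-04  1.764e-01  1.000e-04] [-16.25   0.25  -6.04]
```

>>> step_arm(moves=[[[0,0.09,0,-3.8,0,-1.4,69],[0,0.176,0,-7.6,0,-2.8,69],[0,0.176,0,-11.4,0,-4.2,69],[0,0.176,0,-15.0,0,-5.6,69],[0,0.176,0,-16.2,0,-6.0,69]]])

```text
time_s: 1.4
tcp_pos: [0.5282, 0.0802, 0.2332]
ee_rot: [[0.033, -0.0, -0.999], [0.999, -0.001, 0.033], [-0.001, -1.0, 0.0]]
wrist_force: [0.5, 1.1, 0.1]
gripper_width: 0.69
```

Run:
```python
from h import *
c=cap('wrist','w1');print(np.array(c['cam_to_world']).round(4))
p,R=goal(-.09,.034,.22);print(r.sense()['gripper_width'],r.sense()['tcp_pos'],*delta(p,R))
```

```text
[[-9.994e-01  3.260e-02  7.900e-03  5.257e-01]
 [ 3.360e-02  9.691e-01  2.445e-01  1.430e-02]
 [ 3.000e-04  2.446e-01 -9.696e-01  3.845e-01]
 [ 0.000e+00  0.000e+00  0.000e+00  1.000e+00]]
0.6896897957217116 [0.52813503 0.08014471 0.23300733] [-0.0007  0.0001 -0.0011] [0.1  0.2  0.12]
```

View pics/w1.png

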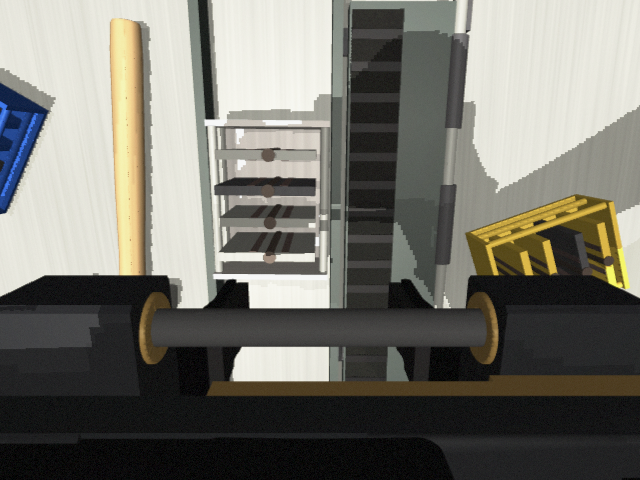

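The wrist view shows the rack rear plate top edge at row ≈123 (cols 207–328). The lane rails are near cols 205 and 335, and the tread strip spans cols 348–405. The fingers straddle the tread-side rail.

Run:
```python
from h import *
a=cv2.imread('pics/w1.png')[0:285,185:475]; cv2.imwrite('pics/w1c.png',cv2.resize(a,None,fx=2.1,fy=2.1,interpolation=cv2.INTER_CUBIC)); 
g=cv2.imread('pics/w1.png',0)
for v in (20,60,100): print(v,[(u,int(g[v,u])) for u in range(184,220,2)],[(u,int(g[v,u])) for u in range(322,356,2)])
```

```text
20 [(184, 228), (186, 227), (188, 218), (190, 130), (192, 128), (194, 130), (196, 128), (198, 116), (200, 29), (202, 30), (204, 32), (206, 30), (208, 72), (210, 130), (212, 139), (214, 232), (216, 235), (218, 236)] [(322, 235), (324, 236), (326, 237), (328, 238), (330, 238), (332, 63), (334, 140), (336, 138), (338, 142), (340, 139), (342, 137), (344, 127), (346, 124), (348, 50), (350, 139), (352, 62), (354, 46)]
60 [(184, 226), (186, 227), (188, 229), (190, 225), (192, 131), (194, 136), (196, 136), (198, 133), (200, 134), (202, 29), (204, 34), (206, 29), (208, 27), (210, 59), (212, 130), (214, 156), (216, 234), (218, 238)] [(322, 238), (324, 239), (326, 241), (328, 241), (330, 235), (332, 92), (334, 146), (336, 147), (338, 146), (340, 146), (342, 142), (344, 127), (346, 119), (348, 64), (350, 88), (352, 47), (354, 45)]
100 [(184, 228), (186, 229), (188, 228), (190, 229), (192, 228), (194, 178), (196, 138), (198, 138), (200, 139), (202, 142), (204, 79), (206, 32), (208, 28), (210, 30), (212, 44), (214, 127), (216, 131), (218, 238)] [(322, 160), (324, 160), (326, 162), (328, 165), (330, 151), (332, 71), (334, 92), (336, 94), (338, 93), (340, 94), (342, 112), (344, 126), (346, 103), (348, 70), (350, 81), (352, 51), (354, 52)]
```

View pics/w1c.png

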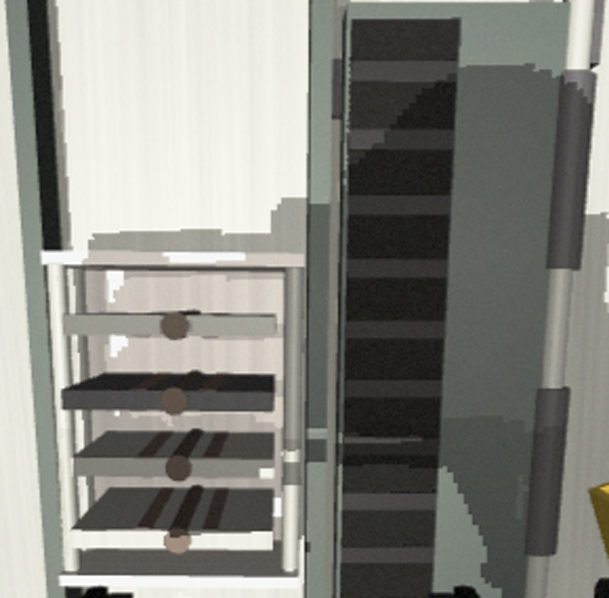

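Run:
```python
from h import *
np.set_printoptions(precision=4,suppress=True)
W=load('w1')
for k,u,v,z in [('farOut',188.7,20,.085),('farOut',193.6,100,.085),('farIn',199,20,.085),('farIn',203.7,100,.085),('trIn',331.5,20,.085),('trIn',332,100,.085),('trOut',343.5,20,.085),('trOut',343,100,.085),
 ('rackRL',207,121,.11),('rackRR',329,121,.11),('rackFL',214,275,.11),('rackFR',328,275,.11),('treadMouthEdge',400,2,.09),('stripcorner',351,9,.09)]:
    p=onz(W,u,v,z);print(k,p,'chute mm',chute(p)*1e3)
# triangulate rack rear corners top vs wrist
T=load('top0')
t=lambda p:((p[0]+.5)/3.2-.5+150,(p[1]+.5)/3.2-.5+200)
for a,b in [((558,63),(207,121)),((556,179),(329,121))]: print(tri(T,t(a),W,b))
```

```text
farOut [ 0.6103 -0.07    0.085 ] chute mm [-238.2872  -54.3903]
farOut [ 0.6125 -0.019   0.085 ] chute mm [-187.2848  -54.9423]
farIn [ 0.6033 -0.0698  0.085 ] chute mm [-238.2907  -47.4404]
farIn [ 0.6054 -0.0188  0.085 ] chute mm [-187.288  -47.813]
trIn [ 0.5139 -0.0668  0.085 ] chute mm [-238.3361   41.9736]
trIn [ 0.5149 -0.0158  0.085 ] chute mm [-187.3287   42.7602]
trOut [ 0.5059 -0.0665  0.085 ] chute mm [-238.3402   50.0724]
trOut [ 0.5071 -0.0155  0.085 ] chute mm [-187.3322   50.5265]
rackRL [ 0.598 -0.003  0.11 ] chute mm [-171.7554  -39.8125]
rackRR [ 0.5181 -0.0003  0.11  ] chute mm [-171.7901   40.0921]
rackFL [0.6037 0.1028 0.11  ] chute mm [-65.7716 -41.9266]
rackFR [0.5217 0.1056 0.11  ] chute mm [-65.7965  40.1117]
treadMouthEdge [ 0.4689 -0.0746  0.09  ] chute mm [-247.6811   86.7465]
stripcorner [ 0.5011 -0.0715  0.09  ] chute mm [-243.5354   54.6304]
(array([ 0.602 , -0.0039,  0.0955]), np.float64(0.0003783894500337623))
(array([ 0.5175, -0.0013,  0.0897]), np.float64(0.00020339484369058446))
```

```bash
sed -i 's/^O=.*; YAW/O=np.array([.5655,.170]); YAW/' h.py
python3 - <<'E'
from h import *
print('can',chute(onz(load('top0'),433,245,.17)))
for z in (.2,.1,.078):
    p,R=goal(-.20,.034,z);print(p,*delta(p,R))
E
```

```text
can [-0.40895054  0.02824071]
[ 0.52472096 -0.02872863  0.211     ] [-0.0007  0.0001 -0.0011] [-10.89   2.21  -0.03]
[ 0.52472096 -0.02872863  0.111     ] [-0.0007  0.0001 -0.0011] [-10.88  12.21  -0.04]
[ 0.52472096 -0.02872863  0.089     ] [-0.0007  0.0001 -0.0011] [-10.88  14.41  -0.04]
```

>>> step_arm(moves=[[[0,0,0,-3.7,0,0,69],[0,0,0,-7.4,0.5,0,69],[0,0,0,-10.5,2.5,0,69],[0,0,0,-10.9,5.5,0,69],[0,0,0,-10.9,8.5,0,69]]])

```text
time_s: 1.87
tcp_pos: [0.5236, -0.0261, 0.1484]
ee_rot: [[0.032, 0.002, -0.999], [1.0, 0.001, 0.032], [0.001, -1.0, -0.002]]
wrist_force: [0.9, 0.3, -0.5]
gripper_width: 0.686
```

>>> step_arm(moves=[[[0,0,0,0,1.2,0,69],[0,0,0,0,2.0,0,69],[0,0,0,0,2.0,0,69],[0,0,0,0,2.0,0,69],[0,0,0,0,2.0,0,69]]])

```text
time_s: 2.28
tcp_pos: [0.5247, -0.0245, 0.1298]
ee_rot: [[0.028, 0.003, -1.0], [1.0, 0.0, 0.028], [0.0, -1.0, -0.003]]
wrist_force: [-0.5, -0.3, 0.4]
gripper_width: 0.687
```

Run:
```python
from h import *
W=cap('wrist','w2');S=cap('scene','s2')
for z in (.1,.078):
    p,R=goal(-.20,.034,z);print(p,*delta(p,R))
s=r.sense();print(s['time_s'],s['tcp_pos'],s['wrist_force'],s['gripper_width'])
a=S['image'][130:300,230:450,::-1]; cv2.imwrite('pics/s2c.png',cv2.resize(a,None,fx=3.5,fy=3.5,interpolation=cv2.INTER_CUBIC))
```

```text
[ 0.52472096 -0.02872863  0.111     ] [0.0027 0.0057 0.0007] [-0.41  1.89 -0.03]
[ 0.52472096 -0.02872863  0.089     ] [0.0027 0.0057 0.0007] [-0.41  4.09 -0.02]
2.3833 [ 0.52450319 -0.02462145  0.12987771] [-0.54893656  0.34510944  0.13248919] 0.6913989512323332
```

View pics/w2.png

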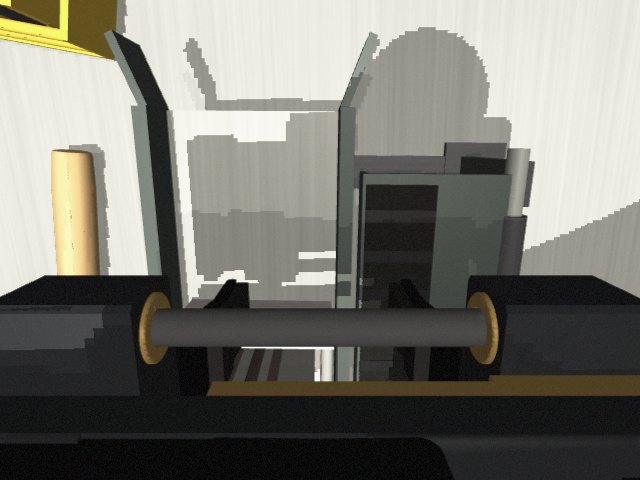

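View pics/s2c.png

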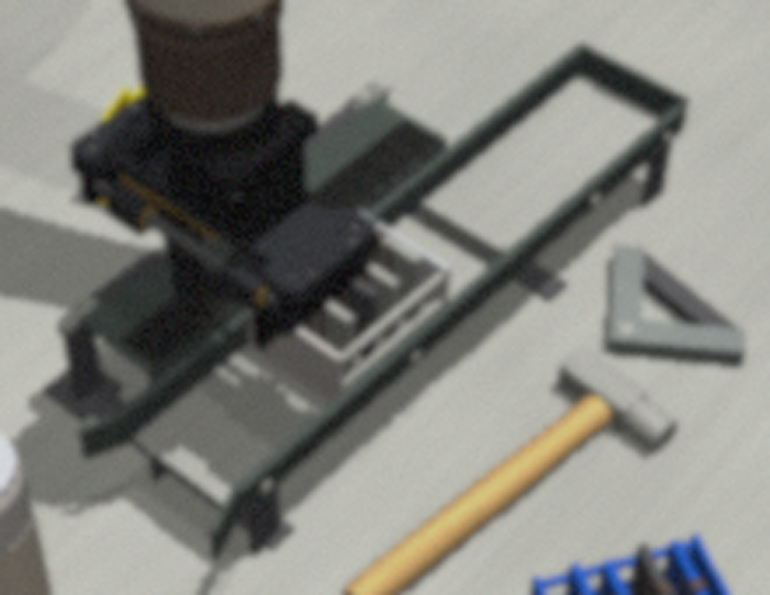

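The fingers straddle the tread-side rail: the inner finger hangs behind the rack over the lane, and the outer one is over the tread strip. I'll press gradually.

>>> step_arm(moves=[[[0,0,0,-0.2,1.0,0,69],[0,0.005,0,-0.4,2.0,0,69],[0,0.005,0,-0.4,2.6,0,69],[0,0.005,0,-0.4,3.0,0,69],[0,0.005,0,-0.4,3.3,0,69]]])

```text
time_s: 2.8
tcp_pos: [0.5229, -0.0295, 0.0952]
ee_rot: [[0.034, -0.002, -0.999], [0.999, -0.001, 0.034], [-0.001, -1.0, 0.002]]
wrist_force: [-1.9, 1.0, 7.1]
gripper_width: 0.694
```

>>> step_arm(moves=[[[0,0,0,0,0.1,0,69],[0,0,0,0,0.2,0,69],[0,0,0,0,0.3,0,69],[0,0,0,0,0.4,0,69],[0,0,0,0,0.4,0,69]]])

```text
time_s: 3.22
tcp_pos: [0.5228, -0.0294, 0.0919]
ee_rot: [[0.034, -0.002, -0.999], [0.999, -0.001, 0.034], [-0.001, -1.0, 0.002]]
wrist_force: [-2.4, 0.1, 6.7]
gripper_width: 0.688
```

>>> step_arm(moves=[[[0,0,0,0,0.1,0,69],[0,0,0,0,0.2,0,69],[0,0,0,0,0.3,0,69],[0,0,0,0,0.3,0,69],[0,0,0,0,0.3,0,69]]])

```text
time_s: 3.63
tcp_pos: [0.5227, -0.0295, 0.0891]
ee_rot: [[0.034, -0.002, -0.999], [0.999, -0.001, 0.034], [-0.001, -1.0, 0.002]]
wrist_force: [-3.2, -0.0, 8.5]
gripper_width: 0.691
```

Run:
```python
from h import *
s=r.sense();print(s['tcp_pos'],s['wrist_force'],s['moment'],chute(s['tcp_pos']))
S=cap('scene','s3')
a=S['image'][130:300,230:450,::-1]; cv2.imwrite('pics/s3c.png',cv2.resize(a,None,fx=3.5,fy=3.5,interpolation=cv2.INTER_CUBIC))
S=cap('top','t3')
a=S['image'][200:315,150:400,::-1]; cv2.imwrite('pics/t3c.png',cv2.resize(a,None,fx=3.2,fy=3.2,interpolation=cv2.INTER_CUBIC))
```

```text
[ 0.52273032 -0.02945033  0.08908998] [-3.22954659 -0.01144304  8.48114449] [ 0.23833921  1.2625984  -0.01956662] [-0.20078895  0.03596495]
```

View pics/s3c.png

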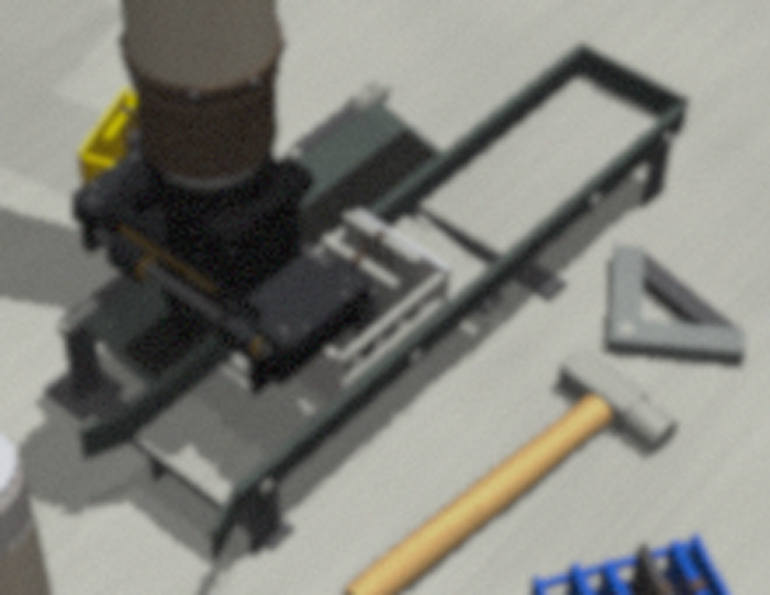

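View pics/t3c.png

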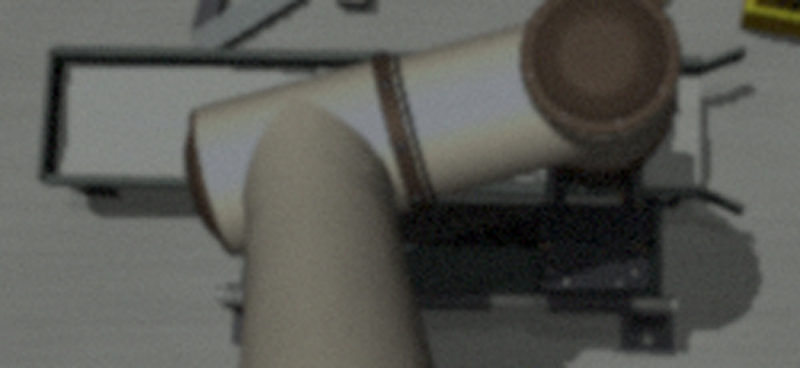

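In the scene crop the slot at (480,245) now shows a wedge where the blade has dropped, with 8.5 N at tip height 78 mm, so the gate is near 0.24. I'll probe slightly deeper for the stop.

>>> step_arm(moves=[[[0,0,0,0,0.05,0,69],[0,0,0,0,0.1,0,69],[0,0,0,0,0.15,0,69],[0,0,0,0,0.2,0,69],[0,0,0,0,0.2,0,69]]])

```text
time_s: 4.15
tcp_pos: [0.5225, -0.0294, 0.0872]
ee_rot: [[0.034, -0.003, -0.999], [0.999, -0.001, 0.034], [-0.001, -1.0, 0.003]]
wrist_force: [-4.0, 1.0, 8.7]
gripper_width: 0.69
```

>>> step_arm(moves=[[[0,0,0,0,0.05,0,69],[0,0,0,0,0.1,0,69],[0,0,0,0,0.15,0,69],[0,0,0,0,0.15,0,69],[0,0,0,0,0.15,0,69]]])

```text
time_s: 4.57
tcp_pos: [0.5224, -0.0295, 0.0863]
ee_rot: [[0.034, -0.003, -0.999], [0.999, -0.001, 0.034], [-0.001, -1.0, 0.003]]
wrist_force: [-5.2, 1.4, 12.8]
gripper_width: 0.686
```

The force rose to 12.8 N at a tip height of 75 mm, so the gate is on its bottom stop. Now I'll slide forward gently, watching height and force.

>>> step_arm(moves=[[[0,0,0,0.3,0,0,69],[0,0,0,0.7,0,0,69],[0,0,0,1.1,0,0,69],[0,0,0,1.5,0,0,69],[0,0,0,1.9,0,0,69]]])

```text
time_s: 4.98
tcp_pos: [0.5261, -0.0116, 0.0868]
ee_rot: [[0.032, 0.003, -0.999], [0.999, -0.003, 0.032], [-0.003, -1.0, -0.004]]
wrist_force: [1.9, -10.6, 8.1]
gripper_width: 0.689
```

>>> step_arm(moves=[[[0,0,0,0.3,0,0,69],[0,0,0,0.6,0,0,69],[0,0,0,1.0,0,0,69],[0,0,0,1.4,0,0,69],[0,0,0,1.8,0,0,69]]])

```text
time_s: 5.4
tcp_pos: [0.5266, 0.0056, 0.0868]
ee_rot: [[0.032, 0.003, -0.999], [0.999, -0.004, 0.032], [-0.004, -1.0, -0.003]]
wrist_force: [2.7, -12.0, 8.8]
gripper_width: 0.69
```

Run:
```python
from h import *
s=r.sense();print(s['tcp_pos'],s['wrist_force'],s['moment'],chute(s['tcp_pos']))
p,R=goal(.027,.036,.0755);print(*delta(p,R))
S=cap('scene','s4')
a=S['image'][130:300,230:450,::-1]; cv2.imwrite('pics/s4c.png',cv2.resize(a,None,fx=3.5,fy=3.5,interpolation=cv2.INTER_CUBIC))
```

```text
[0.52655183 0.00562187 0.08682222] [  2.65531784 -11.96303542   8.82675335] [-3.12691372 -0.51253362  0.10573236] [-0.16560712  0.03333788]
[ 0.0029  0.0017 -0.0036] [19.26 -0.04  0.23]
```

View pics/s4c.png

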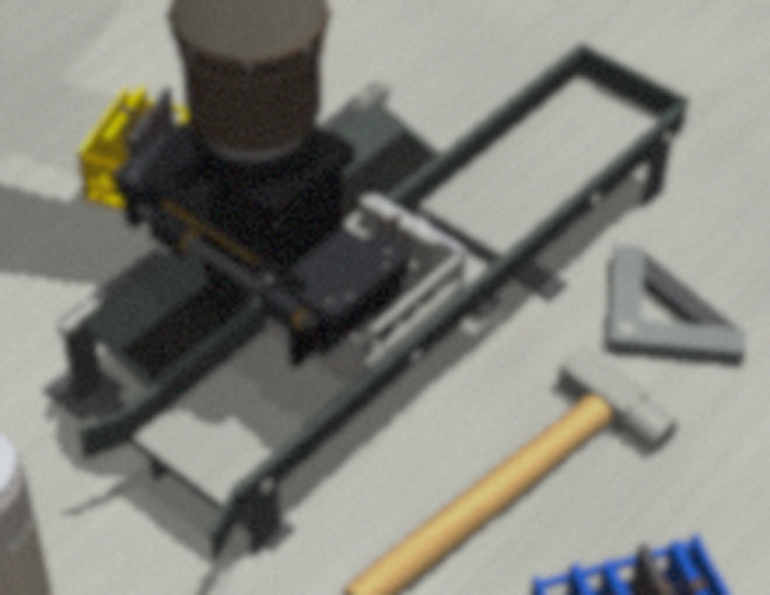

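The rack has been picked up and is sliding: its front-far corner went from (448,277) to (465,262). The gate is still down, so I'll continue with a trifle more press.

>>> step_arm(moves=[[[0,0,0,0.4,0.05,0.05,69],[0,0,0,0.8,0.05,0.1,69],[0,0,0,1.2,0.05,0.1,69],[0,0,0,1.6,0.05,0.1,69],[0,0,0,2.0,0.05,0.1,69]]])

```text
time_s: 5.87
tcp_pos: [0.5265, 0.0254, 0.0868]
ee_rot: [[0.032, 0.003, -0.999], [0.999, -0.004, 0.032], [-0.004, -1.0, -0.004]]
wrist_force: [1.7, -12.3, 11.1]
gripper_width: 0.686
```

Run:
```python
from h import *
s=r.sense();print(s['tcp_pos'],s['wrist_force'],s['moment'],chute(s['tcp_pos']))
p,R=goal(.027,.036,.0755);print(*delta(p,R))
S=cap('scene','s5')
a=S['image'][130:300,230:450,::-1]; cv2.imwrite('pics/s5c.png',cv2.resize(a,None,fx=3.5,fy=3.5,interpolation=cv2.INTER_CUBIC))
```

```text
[0.52654291 0.02542668 0.08676329] [  1.7343605  -12.32113709  11.07160045] [-3.51025918 -0.57744879  0.03565352] [-0.14581405  0.03402003]
[ 0.0035  0.0017 -0.0039] [17.28 -0.04  0.17]
```

View pics/s5c.png

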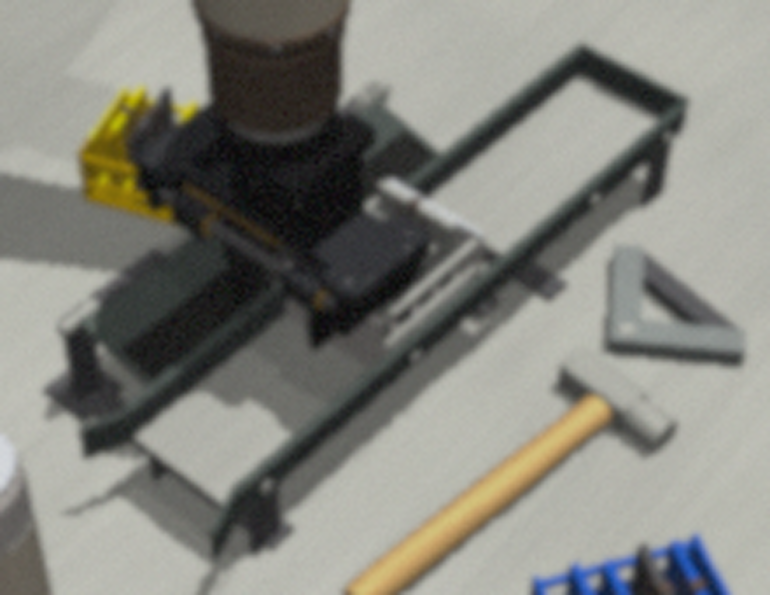

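The rack moves with the finger and stays flat. 11 N on the tread means the gate is still on its stop, so I keep going.

>>> step_arm(moves=[[[0,0,0,0.5,0,0,69],[0,0,0,1.0,0,0,69],[0,0,0,1.5,0,0,69],[0,0,0,2.0,0,0,69],[0,0,0,2.5,0,0,69]]])

```text
time_s: 6.33
tcp_pos: [0.5272, 0.0503, 0.0868]
ee_rot: [[0.032, 0.003, -0.999], [0.999, -0.004, 0.032], [-0.004, -1.0, -0.003]]
wrist_force: [2.3, -11.7, 11.3]
gripper_width: 0.689
```

>>> step_arm(moves=[[[0,0,0,0.5,0,0,69],[0,0,0,1.0,0,0,69],[0,0,0,1.5,0,0,69],[0,0,0,2.0,0,0,69],[0,0,0,2.5,0,0,69]]])

```text
time_s: 6.75
tcp_pos: [0.5279, 0.0751, 0.0868]
ee_rot: [[0.033, 0.002, -0.999], [0.999, -0.004, 0.033], [-0.004, -1.0, -0.003]]
wrist_force: [2.9, -12.8, 11.5]
gripper_width: 0.689
```

Run:
```python
from h import *
s=r.sense();print(s['tcp_pos'],s['wrist_force'],s['moment'],chute(s['tcp_pos']))
p,R=goal(.027,.036,.0755);print(*delta(p,R))
S=cap('scene','s6')
a=S['image'][130:300,230:450,::-1]; cv2.imwrite('pics/s6c.png',cv2.resize(a,None,fx=3.5,fy=3.5,interpolation=cv2.INTER_CUBIC))
```

```text
[0.52791727 0.07514147 0.08678681] [  2.9408681  -12.76959332  11.47714705] [-3.69030148 -0.65790251 -0.01205068] [-0.09608127  0.03433644]
[ 0.0026  0.0014 -0.0043] [12.31 -0.02  0.15]
```

View pics/s6c.png

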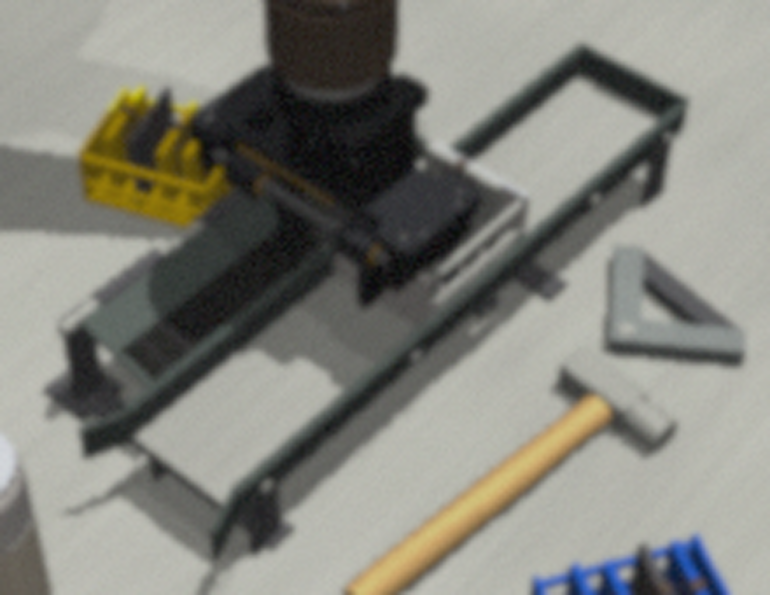

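The rack front has now passed the blade line without any jump in force. Continuing.

>>> step_arm(moves=[[[0,0,0,0.5,0,0,69],[0,0,0,1.0,0,0,69],[0,0,0,1.5,0,0,69],[0,0,0,2.0,0,0,69],[0,0,0,2.5,0,0,69]]])

```text
time_s: 7.22
tcp_pos: [0.5286, 0.1, 0.0867]
ee_rot: [[0.033, 0.002, -0.999], [0.999, -0.005, 0.033], [-0.005, -1.0, -0.002]]
wrist_force: [2.8, -12.7, 13.3]
gripper_width: 0.687
```

>>> step_arm(moves=[[[0,0,0,0.5,0,0,69],[0,0,0,1.0,0,0,69],[0,0,0,1.5,0,0,69],[0,0,0,2.0,0,0,69],[0,0,0,2.5,0,0,69]]])

```text
time_s: 7.63
tcp_pos: [0.5293, 0.1248, 0.0867]
ee_rot: [[0.033, 0.002, -0.999], [0.999, -0.005, 0.033], [-0.005, -1.0, -0.002]]
wrist_force: [2.8, -14.3, 12.8]
gripper_width: 0.691
```

>>> step_arm(moves=[[[0,0,0,0.5,0,0,69],[0,0,0,1.0,0,0,69],[0,0,0,1.5,0,0,69],[0,0,0,2.0,0,0,69],[0,0,0,2.5,0,0,69]]])

```text
time_s: 8.05
tcp_pos: [0.5301, 0.1496, 0.0868]
ee_rot: [[0.033, 0.001, -0.999], [0.999, -0.005, 0.033], [-0.005, -1.0, -0.001]]
wrist_force: [2.0, -13.9, 12.8]
gripper_width: 0.691
```

Run:
```python
from h import *
s=r.sense();print(s['tcp_pos'],s['wrist_force'],s['moment'],chute(s['tcp_pos']))
p,R=goal(.027,.036,.0755);print(*delta(p,R))
S=cap('scene','s7')
a=S['image'][130:300,230:450,::-1]; cv2.imwrite('pics/s7c.png',cv2.resize(a,None,fx=3.5,fy=3.5,interpolation=cv2.INTER_CUBIC))
```

```text
[0.53008941 0.14958793 0.0867846 ] [  2.01884365 -13.89578782  12.76953364] [-3.90860788 -0.65834448 -0.0305976 ] [-0.021604    0.03469625]
[ 0.0014  0.0009 -0.0052] [4.86 0.   0.13]
```

View pics/s7c.png

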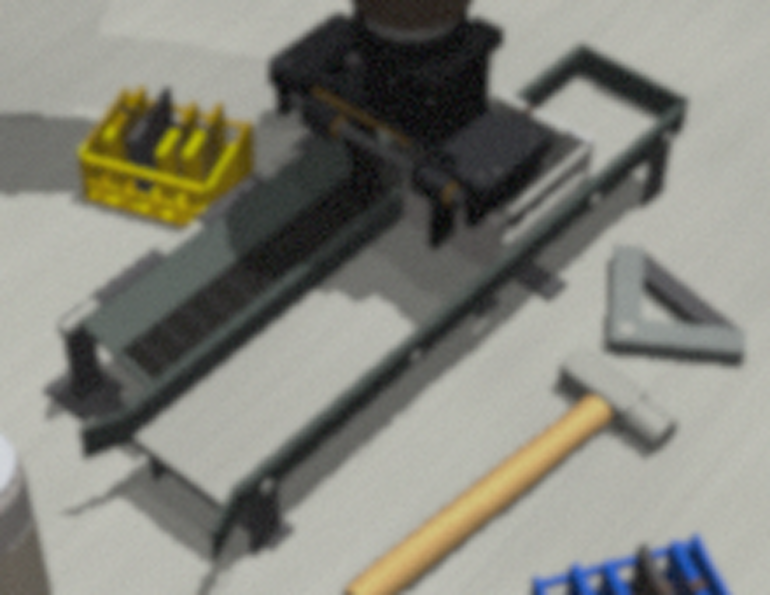

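>>> step_arm(moves=[[[0,0,0,0.5,0,0,69],[0,0,0,1.0,0,0,69],[0,0,0,1.5,0,0,69],[0,0,0,2.0,0,0,69],[0,0,0,2.5,0,0,69]]])

```text
time_s: 8.52
tcp_pos: [0.5308, 0.1744, 0.0867]
ee_rot: [[0.033, 0.001, -0.999], [0.999, -0.006, 0.033], [-0.006, -1.0, -0.001]]
wrist_force: [2.1, -14.0, 13.4]
gripper_width: 0.692
```

>>> step_arm(moves=[[[0,0,0,0.5,0,0,69],[0,0,0,1.0,0,0,69],[0,0,0,1.5,0,0,69],[0,0,0,2.0,0,0,69],[0,0,0,2.4,0,0,69]]])

```text
time_s: 8.93
tcp_pos: [0.5316, 0.1983, 0.0867]
ee_rot: [[0.033, 0.001, -0.999], [0.999, -0.006, 0.033], [-0.006, -1.0, -0.001]]
wrist_force: [3.1, -14.0, 12.0]
gripper_width: 0.69
```

Run:
```python
from h import *
s=r.sense();print(s['tcp_pos'],s['wrist_force'],chute(s['tcp_pos']))
S=cap('scene','s8')
a=S['image'][130:300,230:450,::-1]; cv2.imwrite('pics/s8c.png',cv2.resize(a,None,fx=3.5,fy=3.5,interpolation=cv2.INTER_CUBIC))
W=cap('wrist','w8'); print(chute(onz(W,318,270,.06)))
```

```text
[0.53160692 0.19828775 0.08671488] [  3.13719167 -13.95018604  11.99628782] [0.02711925 0.03483509]
[0.01851943 0.03490717]
```

View pics/s8c.png

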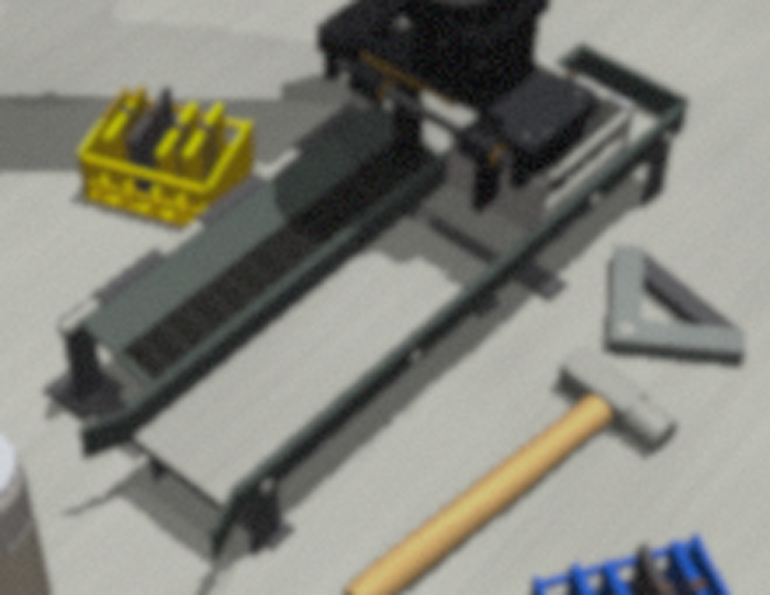

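View pics/w8.png

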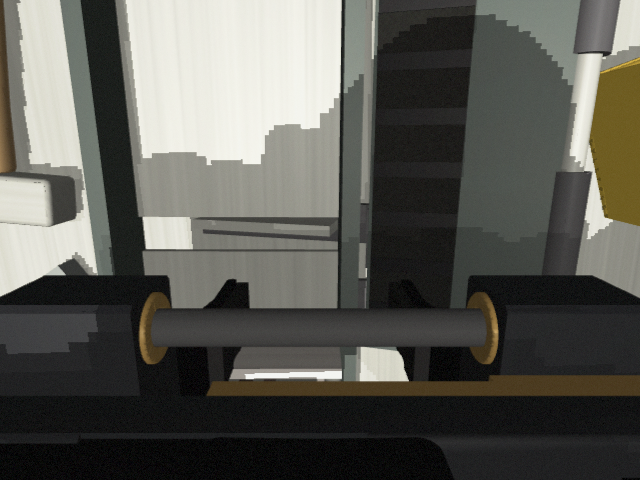

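The wrist view shows the slot clear at rows 217–250, with the blade below the floor and the rack's rear top edge (row ≈375) beyond it. I'll check the slot and rack positions.

Run:
```python
from h import *
W=load('w8')
for v,z in ((217,.06),(250,.06),(346,.06),(374,.11)): print(v,chute(onz(W,290,v,z))*1e3)
```

```text
217 [-6.43869212 22.28158156]
250 [ 8.91708709 22.03181257]
346 [57.38651004 21.24343454]
374 [41.84142503 24.9764881 ]
```

The slot reads −6.4 to +8.9 mm, which matches ±8 within about 1 mm. The rack rear is at ≈ +40 mm and the finger is past the blade. I'll back off 5 mm so the lift doesn't rub the rack, then raise.

>>> step_arm(moves=[[[0,0,0,-0.2,0,0,69],[0,0,0,-0.4,0,0,69],[0,0,0,-0.5,0,0,69],[0,0,0,-0.5,0,0,69],[0,0,0,-0.5,0,0,69]]])

```text
time_s: 9.45
tcp_pos: [0.5319, 0.1983, 0.0864]
ee_rot: [[0.033, 0.004, -0.999], [0.999, 0.003, 0.034], [0.003, -1.0, -0.004]]
wrist_force: [-1.5, 3.4, 10.1]
gripper_width: 0.689
```

>>> step_arm(moves=[[[0,0,0,0,-0.3,0,69],[0,0,0,0,-0.8,0,69],[0,0,0,0,-1.3,0,69],[0,0,0,0,-1.8,0,69],[0,0,0,0,-2.4,0,69]]])

```text
time_s: 9.87
tcp_pos: [0.5297, 0.1965, 0.1082]
ee_rot: [[0.034, -0.001, -0.999], [0.999, -0.001, 0.034], [-0.001, -1.0, 0.001]]
wrist_force: [0.2, -0.8, -0.3]
gripper_width: 0.691
```

>>> step_arm(moves=[[[0,0,0,0,-2,0,69],[0,0,0,0,-5,0,69],[0,0,0,0,-8,0,69],[0,0,0,0,-11,0,69],[0,0,0,0,-13,0,69]]])

```text
time_s: 10.28
tcp_pos: [0.5304, 0.1965, 0.2409]
ee_rot: [[0.034, 0.001, -0.999], [0.999, 0.0, 0.034], [0.0, -1.0, -0.001]]
wrist_force: [0.1, 0.2, -0.2]
gripper_width: 0.692
```

Run:
```python
from h import *
s=r.sense();print(s['time_s'],s['tcp_pos'],s['wrist_force'],chute(s['tcp_pos']))
S=cap('scene','s9')
a=S['image'][130:300,230:450,::-1]; cv2.imwrite('pics/s9c.png',cv2.resize(a,None,fx=3.5,fy=3.5,interpolation=cv2.INTER_CUBIC))
W=cap('wrist','w9')
```

```text
10.2833 [0.53042803 0.19651087 0.24094213] [ 0.1456855   0.21632711 -0.15986445] [0.02530333 0.0359529 ]
```

View pics/s9c.png

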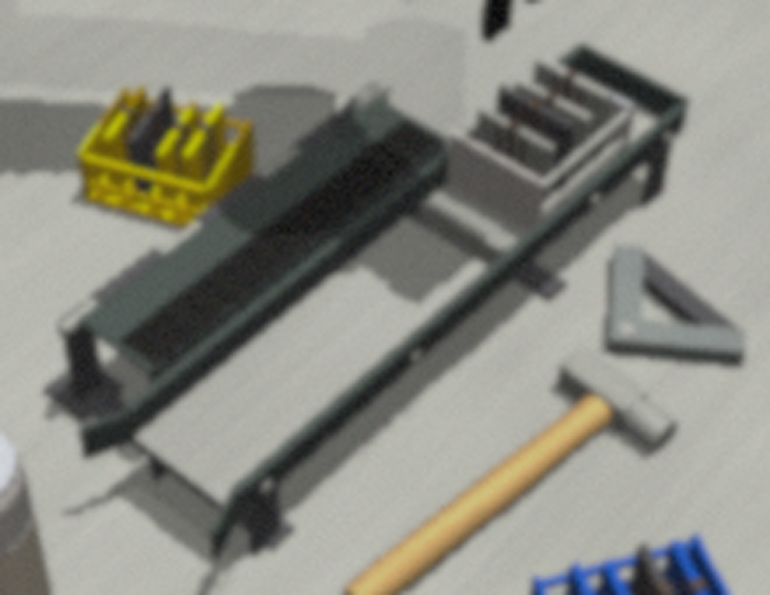

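View pics/w9.png

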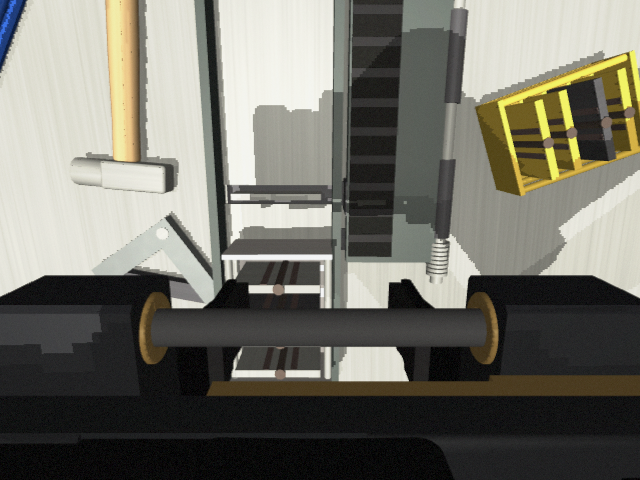

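The wrist view shows the blade standing in the slot at rows 185–205, the rack clear beyond it (rear top edge rows 240–258), and the tools untouched. I'll compare the tread with the start image and triangulate the blade top.

Run:
```python
from h import *
np.set_printoptions(precision=4,suppress=True)
def g(t): return cv2.GaussianBlur(cv2.cvtColor(load(t)['image'],cv2.COLOR_RGB2GRAY),(3,3),0).astype(np.float32)
a,b,d=g('scene0'),g('s9'),g('s8')
for n,(y0,y1,x0,x1) in {'tread -x end':(205,255,250,285),'can':(245,325,195,250),'hammer+magnet':(195,310,325,445)}.items():
    for k,im in (('now',b),('pressed',d)): print(n,k,cv2.phaseCorrelate(a[y0:y1,x0:x1],im[y0:y1,x0:x1],cv2.createHanningWindow((x1-x0,y1-y0),cv2.CV_32F)))
W=load('w9')
for v,z in ((186,.076),(196,.076),(258,.11),(241,.11)): print(v,z,chute(onz(W,280,v,z))*1e3)
c=cv2.imread('pics/w9.png')[150:280,190:420]; cv2.imwrite('pics/w9c.png',cv2.resize(c,None,fx=3.4,fy=3.4,interpolation=cv2.INTER_CUBIC))
```

```text
tread -x end now ((0.17020470351533135, -0.057452602723593316), 1.141944015291002)
tread -x end pressed ((-0.35178842225380436, 0.546605694565141), 0.7541419426600139)
can now ((-0.001281274048192671, 0.055599569651676006), 1.0588644131024678)
can pressed ((0.00482975865772417, 0.023523815830124306), 1.022210431098938)
hammer+magnet now ((-0.09789044971249439, -0.0392067841994006), 1.1010298158725103)
hammer+magnet pressed ((-0.08646023736179131, 0.07849881740889941), 1.0181947080294291)
186 0.076 [-7.0821  2.7287]
196 0.076 [0.8645 2.542 ]
258 0.11 [42.5545  4.9787]
241 0.11 [29.5558  5.284 ]
```

View pics/w9c.png

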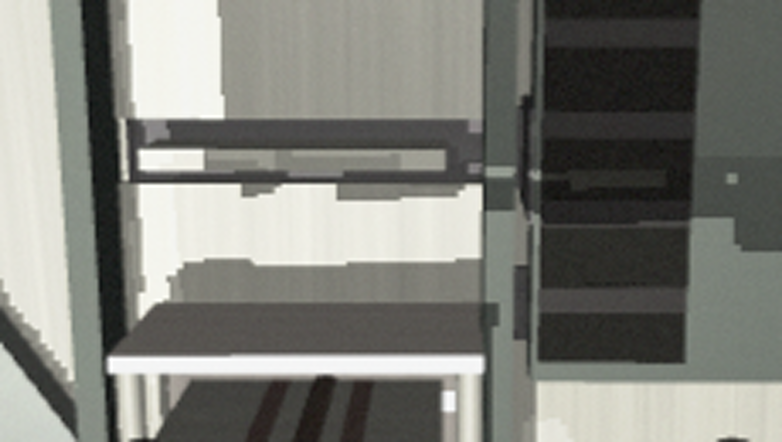

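The tread is back at its starting pixel position (the earlier shift when pressed has gone). The blade is up with about 40 mm to the rack, the bystanders haven't moved, and the robot is clear.

```bash
python3 -c "
from station import r
print(r.sense()['time_s'],r.sense()['wrist_force']); print(r.finish_job())"
```

```text
10.3833 [ 0.23619322 -0.14845764 -0.23381105]
the job is handed in; nothing more can be done
None
```

The rack is wholly past the gate, the gate has sprung back up behind it, and I handed the job in at 10.4 s with the robot touching nothing.

**What I did:** With the jaws about 60 mm apart across the chute, I pressed the tread with the outer finger until the gate met its bottom stop. The inner finger then pushed the rack's rear plate about 21 cm along the lane. I backed off and lifted straight up to release the gate.

**During the push:** The tread force stayed between about 8 and 13 N. The push force held at 11–14 N with no jump as the rack crossed the blade line.

**Last checks:**
- **Gate:** The blade is visible standing in the slot. The tread matches its starting position within 0.2 px.
- **Rack:** It looks flat in the lane, with its rear about 40 mm past the gate line.
- **Hammer, magnet and can:** They have not shifted in the images (0.1 px or less).
- **Robot:** Wrist force is about 0 N.

**Small disagreements:**
- The two cameras differ by 2–3 mm on the lane centre, so I used a value in between.
- Triangulating the rack's rear corners between the top and wrist views gave 90–96 mm for a known 110 mm. Top and scene together gave about 107 mm.
- When backing off, the arm moved about 2 mm of the commanded 5 mm because the tread held it. The push force was fully gone before I lifted.

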